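# Clear the spray line and prime the turbine housing inlet

## Robot

A 6-joint arm with a two-finger parallel gripper is mounted at the origin on the work surface. World frame = base frame: x ahead of the robot, y to its left, z up, the work surface at z = 0. Lengths are in mm, angles in rad, forces in N, time in s.
With the tool pointing down it reaches from about 350 to 775 mm from the base axis. Payload 7.3 kg.
Tool frame: the origin (TCP) lies on the front face of the gripper's body, between the roots of the fingers; the fingertips stand 66 mm ahead of it and the grasp point (between the pads) lies 47 mm ahead of it (bot.tcp_to_grasp is the z of the grasp point in the tool frame, in mm); z points along the fingers, y is the direction in which the jaws open and shut (so a half turn about z gives the same grasp; the last joint's range is limited). The gripper opens to 92 mm and grips with 3 to 60 N. Pads are 19 mm wide; open, the fingers measure 130 mm over their backs; the gripper's body (75 mm by 190 mm) begins 47 mm behind the grasp point.
Start: joints at [-1.353, 0.342, 1.524, -0, 1.275, -0.146], TCP at [186.832, -490.645, 292.241] pointing down, gripper open.
Joint ranges: [-2.53, 2.53], [-0.77, 2.02], [0.04, 2.7], [-1, 4.14], [0.28, 2.66], [-3.11, 3.11]. Speed limits (rad/s): [2.57, 2.57, 3.14, 3.14, 3.14, 3.14].

## Interface

Orientations are given as [roll, pitch, yaw] about the fixed x, y, z axes, in that order (R = Rz(yaw) Ry(pitch) Rx(roll)).
In Python, from plant import bot gives the robot as it stands.
- The arm moves only by the tool carry_out, never from a script. Its argument "deltas" is a list that holds one entry, the list of rows, each a list of 4 numbers: the shift along the tool's x, y, z in mm, then the turn about the tool's z in units of 5 degrees (1.0 is 5 degrees). A call has 1 to 20 rows; each row is the pose to reach, as a shift and turn from the pose commanded when the call began, along the tool's axes at that moment; what a row does not reach only later rows make up. A row lasts 1/10 s, in which the tool goes at most 50 mm and 8.59 degrees, less where a joint would pass 70% of its speed; a pose out of reach is approached as far as the arm can. A call with a gripper value outside its range is refused whole. "fingers" is the finger opening in mm, from 0 to 91.8, set as the call begins (left out, the last holds). The fingers move at their own pace and stop on an object; the grip force is fixed at half the most. Time passes only in rows, so rows that repeat a pose let the fingers close. It gives the time, the measured TCP pose, the force and the opening at its end, in the units of the state.
- bot.get_obs(): the state, without advancing time (a new reading comes with each control period).
- bot.capture(name): name is "side" or "top"; returns (picture, depth): 384x512x3 uint8, blue, green, red; 384x512 float32, mm along the optical axis (not along the pixel's ray), 0 where there is no reading.
- bot.camera_model(name): a dict with "K" (3x3 intrinsics, pixels), "camera_from_world" (4x4, takes a point from world to camera coordinates). Camera axes: x right, y down, z forward; pixel columns grow to the right and rows downward; lengths in mm; the calibration is good to about 2 mm. A picture is of the moment at which its call begins. camera_model takes no time and is no camera call.
- bot.close_job(): hands the job in, once; it reports no verdict.
The state is a dict: "time": time; "joint_positions": joint angles; "dq": joint speeds; "tau": joint torques, N m; "tool_pos": TCP position; "tcp_rot": TCP orientation; "contact_force": force on the tool from outside, world axes, zero at the start; "moment": the same for the moment, N m; "grip_width": finger opening in mm.
Only numpy, scipy, OpenCV 4.12 (cv2) and the standard library are available. Lean on these libraries where they do the work, as an engineer would, in place of code of your own. Each camera call takes 0.05 s, during which the arm holds its last target. There are 200 camera calls.

## Task

The clamped spray can is aimed at the inlet flange of the turbine housing, but a bearing cartridge stands in the way. Move the cartridge wholly onto the black rubber mat, keeping it standing upright all the way, then gently press the can's nozzle cap fully down and let it spring back up. Leave the parts bin, the other (capped) can and the loose clamp ring where they are.

Things in the scene. Friction and masses are not known exactly. Their poses are not given: they have to be found in the camera images.
- station: White spray can, 53 mm diameter, held upright in a round steel bench clamp (base 84 mm diameter, 12 mm high), fixed to the bench. Origin: centre of the clamp base's underside, on the bench and on the can's axis. z up; the nozzle sprays along its -y axis, 135 mm above the bench, straight to the inlet flange. The can's shoulder ends 120 mm above the bench.
- nozzle_top (a point): Centre of the top face of the sprung nozzle cap, a white plastic disc-like button 26 mm in diameter and 16 mm high on the can's axis; 143 mm above the bench when up. It moves straight down.
- nozzle (a joint): Travel of the nozzle cap: 0 up, 0.006 (6 mm) fully down; the spring needs about 2 N to start and 5 N at the end, and pushes the cap back up when let go.
- housing: Cast turbine housing on a steel riser, fixed to the bench, about 320 mm from the can. Origin: on the bench, under the centre of its inlet flange's face; the face (94 mm wide, 86 mm high, rectangular opening) looks along its +y axis at the can, with the inlet's centre 135 mm above the bench. The round housing (166 mm diameter, top 188 mm above the bench) has its axis at x +45 mm, y -125 mm.
- cartridge: Loose bearing cartridge of bright metal, 0.75 kg, round about its upright z axis, standing between can and housing: base flange 110 mm diameter and 30 mm high, stepped body (60 mm waist, at most 80 mm diameter) to 92 mm, then a plain steel shaft end 26 mm in diameter up to 155 mm. Origin: centre of its underside.
- mat: Square black rubber mat 180 x 180 mm, 1 mm thin, level with the bench for sliding, fixed; origin at its centre, x and y along its sides. It lies on the far side of the spray line.
- bin: Loose open red parts bin 120 x 120 mm, 50 mm high, with small steel parts; origin at the centre of its underside. Leave alone.
- capped_can: Loose spray can of the same kind with its tall overcap on, 53 mm diameter, 153 mm high, standing beside the clamped can; origin at the centre of its underside. Leave alone.
- vband: Loose steel clamp ring lying flat, 100 mm outside diameter, 16 mm high, with a bolt at its +x side; origin at the ring's centre, underside. Leave alone.
Not all that is in view belongs to the job. Leave any purple or turquoise look-alike of the cartridge alone.

How it is judged (in metres and radians):
On the way, in this order (a step that is already met when the one before it is completed fails the run):
1. the cartridge stands upright, wholly on the mat, at rest and let go (x of cartridge in the frame of mat between -0.035 and 0.035 m and y of cartridge in the frame of mat between -0.035 and 0.035 m and angle between cartridge's own z axis and vertical below 0.1 rad and height (world z) of cartridge below 0.006 m and linear speed of cartridge below 0.02 m/s and contact force between cartridge and the arm below 0.1 N and contact force between cartridge and the fingers below 0.1 N), for 0.2 s.
2. the nozzle cap is pressed fully down (at least 4.5 of its 6 mm) (value of joint nozzle above 0.0045 m), for 0.1 s.
3. the nozzle cap has sprung back up (within 1.5 mm) (value of joint nozzle below 0.0015 m), for 0.2 s.
At the end, for the whole second after the job is handed in: The cartridge stands upright (within 0.1 rad) and at rest on the mat, its centre within 35 mm of the mat's centre along both of the mat's sides (so no part overhangs); the nozzle cap is up again (within 1.5 mm); the bin, the capped can and the clamp ring are within 20 mm of where they began (x of cartridge in the frame of mat between -0.035 and 0.035 m and y of cartridge in the frame of mat between -0.035 and 0.035 m and angle between cartridge's own z axis and vertical below 0.1 rad and height (world z) of cartridge below 0.006 m and linear speed of cartridge below 0.02 m/s and value of joint nozzle below 0.0015 m and distance of each of bin, capped_can, vband from where it was at the start of the episode below 0.02 m); the robot touches nothing.
It fails at once if the nozzle is pressed (over 3 mm) while the cartridge is still within 75 mm of the spray line (value of joint nozzle above 0.003 m and x of cartridge in the frame of station between -0.075 and 0.075 m).
It fails at once if the cartridge is tipped by more than 0.35 rad (angle between cartridge's own z axis and vertical above 0.35 rad).
It fails at once if the nozzle cap is pressed with more than 80 N (contact force between nozzle and anything else above 80 N).
It fails at once if the parts bin, the capped can or the clamp ring is moved by more than 30 mm (distance of any of bin, capped_can, vband from where it was at the start of the episode above 0.03 m).
It also fails if it takes over 51 s, if anything falls off the work surface, if the arm or the gripper's body presses on something with over 40 N, if the wrist force passes 120 N, or if a joint passes its speed limit or range.

## Working session

There is one attempt and no reset: what is moved stays moved. The work goes in short steps, Python scripts to look and compute and a tool call to move; the robot and the scene stay as the last step left them, time stands still between calls to the robot, and variables do not carry over. Pictures are saved under pics/ and viewed, about 8 in all and at most 12, crops included, and the job is handed in when it is done.

Besides the shell and the picture viewer there is one more tool, called after "Emit:" by a JSON object that holds its "fn" and its "kwargs". carry_out: Moves the arm, as the interface text tells. Its arguments: {"type":"object","properties":{"deltas":{"type":"array","items":{"type":"array","items":{"type":"array","items":{"type":"number"}}}},"fingers":{"type":"number"}},"required":["deltas"]}

```bash
mkdir -p pics; cat > h.py <<'E'
import numpy as np, cv2
from plant import bot
def cloud(n):
    im,d=bot.capture(n); m=bot.camera_model(n); K=np.array(m["K"]); T=np.linalg.inv(np.array(m["camera_from_world"]))
    v,u=np.mgrid[:d.shape[0],:d.shape[1]]
    P=np.stack([(u-K[0,2])/K[0,0]*d,(v-K[1,2])/K[1,1]*d,d],-1)
    W=P@T[:3,:3].T+T[:3,3]; W[d==0]=np.nan
    return im,W
E
python3 - <<'E'
from h import *
o=bot.get_obs(); print({k:np.round(v,3) for k,v in o.items()})
ims=[]
for n in("top","side"):
    im,W=cloud(n); np.savez(n,im=im,W=W); cv2.imwrite(f"pics/{n}0.png",im)
    print(n,np.round(np.linalg.inv(bot.camera_model(n)["camera_from_world"]),2).tolist())
E
```

```text
{'time': np.float64(0.0), 'joint_positions': array([-1.353,  0.343,  1.525,  0.   ,  1.275, -0.146]), 'dq': array([-0.001,  0.001, -0.001,  0.002,  0.002, -0.001]), 'tau': array([-3.0000e-03, -4.3125e+01, -2.4422e+01,  7.1000e-02,  5.6000e-02,
       -0.0000e+00]), 'tool_pos': array([ 186.759, -490.332,  291.552]), 'tcp_rot': array([-3.14 , -0.   ,  0.364]), 'contact_force': array([-0.528,  0.758,  0.065]), 'moment': array([-0.039,  0.051,  0.027]), 'grip_width': np.float64(91.897)}
top [[-0.01, -0.99, 0.13, 413.55], [-1.0, 0.01, 0.03, 107.78], [-0.03, -0.12, -0.99, 1247.43], [0.0, 0.0, 0.0, 1.0]]
side [[-0.95, -0.18, 0.27, 296.74], [-0.32, 0.58, -0.75, 824.99], [-0.02, -0.79, -0.61, 697.72], [0.0, 0.0, 0.0, 1.0]]
```

View pics/top0.png

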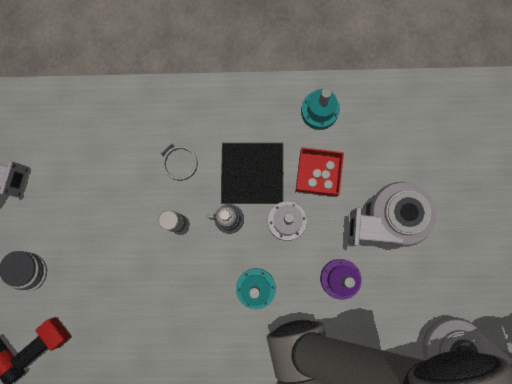

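View pics/side0.png

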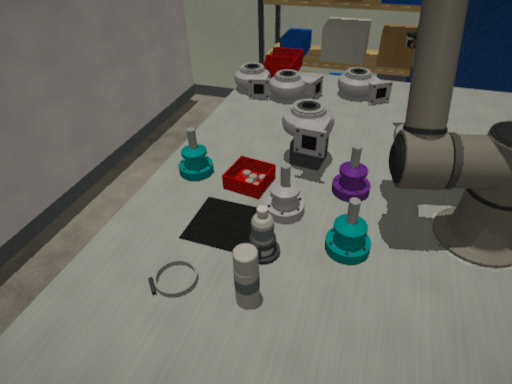

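The top view shows the cartridge at (288,221), the mat at (252,173), the clamped can at (228,216), the capped can at (172,222), the bin at (320,172) and the ring at (181,163). The purple and turquoise look-alikes stand apart from these. The side view agrees. Next I measure positions from depth.

```bash
python3 - <<'E'
from h import *
def circ(p):
    A=np.c_[2*p,np.ones(len(p))]; s=np.linalg.lstsq(A,(p**2).sum(1),rcond=None)[0]; return np.round([*s[:2],np.sqrt(s[2]+s[:2]@s[:2])],1)
z=np.load("top.npz");im,W=z["im"],z["W"]
def sel(u,v,r,a,b):
    w=W[v-r:v+r,u-r:u+r].reshape(-1,3); w=w[(w[:,2]>a)&(w[:,2]<b)]; return w
def rect(p): return cv2.minEnclosingCircle(p[:,:2].astype(np.float32))
for n,u,v,r,a,b in[("shaft",288,218,22,147,165),("flange",288,221,24,24,36),("cap",226,216,16,136,150),("clampbase",228,217,20,6,18),("capped",172,222,16,145,160)]:
    p=sel(u,v,r,a,b); print(n,len(p),np.round(np.median(p,0),1),rect(p))
g=im[130:215,210:295].max(-1)
m=np.zeros(im.shape[:2],np.uint8); m[130:215,210:295]=(g<45)&(abs(W[130:215,210:295,2])<8)
m=cv2.morphologyEx(m,cv2.MORPH_OPEN,np.ones((5,5)))
p=W[m>0]; print("mat",cv2.minAreaRect(p[:,:2].astype(np.float32)),np.nanmedian(p[:,2]))
for n,u,v,r in[("flangeface",356,228,12)]:
    w=sel(u,v,r,60,200); print(n,w.min(0),w.max(0))
z=np.load("side.npz");W=z["W"]
for n,u,v,r,a,b in[("shaft",286,176,16,110,165),("cap",262,213,10,130,150)]:
    p=sel(u,v,r,a,b); print("side",n,len(p),np.round(np.median(p,0),1),rect(p),p[:,2].max())
E
```

```text
shaft 81 [496.2  55.3 153.7] ((496.2124328613281, 55.38768768310547), 12.657869338989258)
flange 497 [485.3  61.5  29.3] ((496.4120788574219, 55.67062759399414), 54.99189376831055)
cap 83 [504.2 220.  141.8] ((505.2098083496094, 217.2366485595703), 14.978738784790039)
clampbase 218 [491.8 204.9  10.8] ((517.965087890625, 228.37744140625), 56.13333511352539)
capped 307 [492.4 361.4 151.9] ((492.58599853515625, 362.495849609375), 25.589004516601562)
mat ((638.5999755859375, 154.75106811523438), (172.74620056152344, 173.52264404296875), 89.22506713867188) 0.22306654250974134
flangeface [ 438.60352732 -138.49187364   90.9000189 ] [ 501.03317079 -100.39220194  181.11418929]
side shaft 183 [492.4  64.3 140.9] ((495.66925048828125, 56.24573516845703), 14.95427417755127) 158.6342736021652
side cap 111 [502.6 226.1 143. ] ((503.56976318359375, 221.09703063964844), 13.310335159301758) 145.97592622015486
```

Emit:
{"fn": "carry_out", "kwargs": {"deltas": [[[10,-8,0,0],[29,-24,0,0],[58,-48,0,0],[92,-76,0,0],[130,-108,0,0],[169,-140,0,0],[208,-172,0,0],[246,-204,0,0],[285,-236,0,0],[324,-268,0,0],[362,-300,0,0],[400,-331,0,0],[435,-360,0,0],[460,-380,0,0],[474,-392,0,0],[481,-398,0,0],[483.5,-400,0,0],[483.5,-400,5,0],[483.5,-400,10,0],[483.5,-400,10,0]]], "fingers": 91}}

```text
time: 2.1
tool_pos: [495.6, 54.4, 281.3]
tcp_rot: [-3.141, 0.002, 0.362]
contact_force: [0.6, -0.6, -0.6]
grip_width: 91.3
```

```bash
python3 - <<'E'
from h import *
o=bot.get_obs(); print({k:np.round(o[k],3) for k in("time","tool_pos","tcp_rot","contact_force","joint_positions")})
im,W=cloud("side"); cv2.imwrite("pics/side1.png",im)
E
```

```text
{'time': np.float64(2.1), 'tool_pos': array([495.64 ,  54.411, 281.32 ]), 'tcp_rot': array([-3.141e+00,  2.000e-03,  3.620e-01]), 'contact_force': array([ 0.613, -0.581, -0.568]), 'joint_positions': array([-0.044,  0.304,  1.611, -0.   ,  1.228,  1.164])}
```

View pics/side1.png

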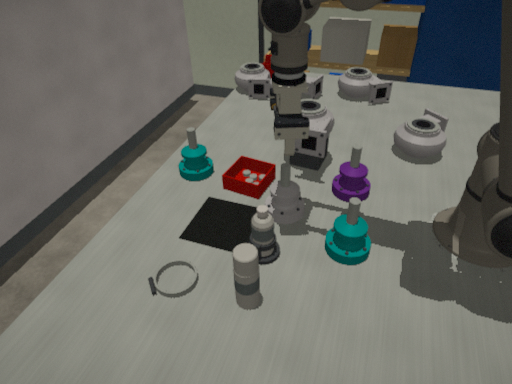

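The gripper is directly above the shaft at about (287,165). I'll descend and close.

Emit:
{"fn": "carry_out", "kwargs": {"deltas": [[[0.3,-0.8,8,0],[0.3,-0.8,24,0],[0.3,-0.8,44,0],[0.3,-0.8,64,0],[0.3,-0.8,82,0],[0.3,-0.8,95,0],[0.3,-0.8,102,0],[0.3,-0.8,104,0],[0.3,-0.8,104,0]]]}}

```text
time: 3.05
tool_pos: [496.5, 56.0, 178.3]
tcp_rot: [3.141, -0.0, 0.364]
contact_force: [0.3, 0.2, 0.2]
grip_width: 90.8
```

Emit:
{"fn": "carry_out", "kwargs": {"deltas": [[[0,0,0,0],[0,0,0,0],[0,0,0,0],[0,0,0,0],[0,0,0,0],[0,0,0,0],[0,0,0,0],[0,0,0,0],[0,0,0,0],[0,0,0,0]]], "fingers": 10}}

```text
time: 4.05
tool_pos: [496.5, 55.8, 178.1]
tcp_rot: [3.141, -0.0, 0.364]
contact_force: [0.9, -2.4, -1.5]
grip_width: 25.7
```

Emit:
{"fn": "carry_out", "kwargs": {"deltas": [[[0,0,-2,0],[0,0,-5,0],[0,0,-8,0],[0,0,-10,0],[0,0,-10,0],[0,0,-10,0]]]}}

```text
time: 4.65
tool_pos: [496.3, 56.1, 188.2]
tcp_rot: [3.142, 0.0, 0.364]
contact_force: [0.1, 0.8, -9.5]
grip_width: 25.5
```

Emit:
{"fn": "carry_out", "kwargs": {"deltas": [[[2,-0.5,0,0],[6,-1.5,0,0],[12,-3,0,0],[21,-5,0,0],[33,-8,0,0],[46,-11.5,0,0],[60,-15,0,0],[74,-18.5,0,0],[88,-22,0,0],[102,-25.5,0,0],[116,-29,0,0],[130,-32.5,0,0],[142,-35.5,0,0],[152,-38,0,0],[159,-39.7,0,0],[164,-41,0,0],[167,-41.7,0,0],[168.3,-42,0,0],[168.3,-42,0,0],[168.3,-42,0,0]]]}}

```text
time: 6.65
tool_pos: [638.5, 155.0, 188.2]
tcp_rot: [3.141, 0.0, 0.364]
contact_force: [0.3, -1.1, -9.8]
grip_width: 25.3
```

```bash
python3 - <<'E'
from h import *
im,W=cloud("side"); cv2.imwrite("pics/side2.png",cv2.resize(im[100:320,130:400],None,fx=2.5,fy=2.5))
E
```

```text
(no output)
```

View pics/side2.png

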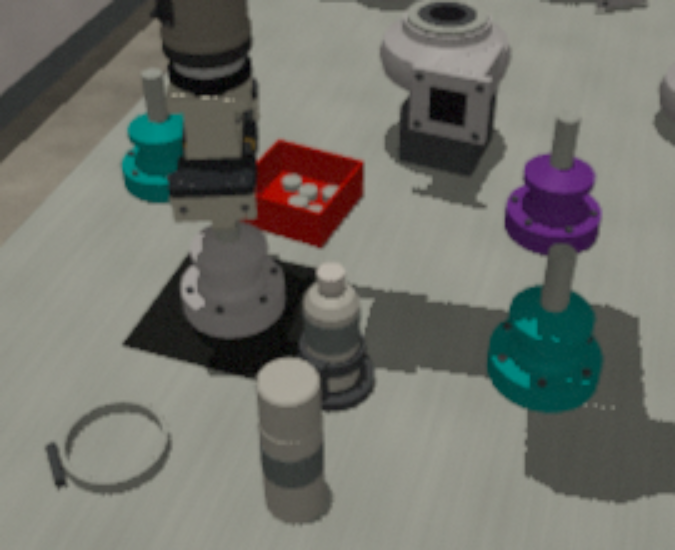

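The cartridge is held upright over the mat, with its flange at crop (232,295). Next I lower it, release and retract.

Emit:
{"fn": "carry_out", "kwargs": {"deltas": [[[0,0,2,0],[0,0,4,0],[0,0,6,0],[0,0,8,0],[0,0,9,0],[0,0,10,0],[0,0,10,0],[0,0,10,0],[0,0,10,0]]]}}

```text
time: 7.6
tool_pos: [638.8, 155.2, 178.2]
tcp_rot: [3.141, -0.0, 0.364]
contact_force: [-0.4, -0.3, -9.0]
grip_width: 25.8
```

Emit:
{"fn": "carry_out", "kwargs": {"deltas": [[[0,0,0,0],[0,0,0,0],[0,0,0,0],[0,0,0,0],[0,0,0,0],[0,0,0,0],[0,0,0,0],[0,0,-4,0],[0,0,-12,0],[0,0,-28,0],[0,0,-48,0],[0,0,-68,0],[0,0,-84,0],[0,0,-95,0],[0,0,-100,0],[0,0,-100,0]]], "fingers": 88}}

```text
time: 9.2
tool_pos: [638.8, 155.2, 278.8]
tcp_rot: [3.141, -0.001, 0.364]
contact_force: [0.6, 0.0, -0.2]
grip_width: 88.3
```

Emit:
{"fn": "carry_out", "kwargs": {"deltas": [[[-2,-2,0,0],[-8,-8,0,0],[-18,-19,0,0],[-32,-34,0,0],[-48,-50,0,0],[-64,-67,0,0],[-78,-82,0,0],[-90,-95,0,0],[-98,-103,0,0],[-102,-107,0,0],[-102.8,-108.2,0,0],[-102.8,-108.2,0,0]]], "fingers": 0}}

```text
time: 10.4
tool_pos: [504.4, 219.6, 278.1]
tcp_rot: [3.141, -0.0, 0.364]
contact_force: [-0.8, -0.4, -0.8]
grip_width: 0.8
```

```bash
python3 - <<'E'
from h import *
im,W=cloud("side"); im2,W2=cloud("top")
a=cv2.resize(im[100:320,130:330],None,fx=2.5,fy=2.5); b=cv2.resize(im2[90:260,140:300],(518,550))
cv2.imwrite("pics/c3.png",cv2.resize(np.hstack([a,b]),None,fx=.78,fy=.78))
p=W2[(W2[...,2]>147)&(W2[...,2]<165)&(np.hypot(W2[...,0]-638,W2[...,1]-155)<60)]; print(len(p),p.mean(0) if len(p) else 0)
p=W2[(W2[...,2]>24)&(W2[...,2]<36)&(np.hypot(W2[...,0]-638,W2[...,1]-155)<75)].astype(np.float32); print(len(p),cv2.minEnclosingCircle(p[:,:2]),p.mean(0))
q=W[(W[...,2]>125)&(W[...,2]<165)&(np.hypot(W[...,0]-504,W[...,1]-220)<25)].astype(np.float32);print(len(q),cv2.minEnclosingCircle(q[:,:2]),q.max(0),q.min(0))
q=q[(q[:,2]>142)&(q[:,2]<150)]; print(len(q),cv2.minEnclosingCircle(q[:,:2]))
E
```

```text
78 [637.30975848 155.22914557 153.77310833]Traceback (most recent call last):
  File "<stdin>", line 6, in <module>
cv2.error: OpenCV(4.12.0) /io/opencv/modules/imgproc/src/shapedescr.cpp:201: error: (-215:Assertion failed) count >= 0 && (depth == CV_32F || depth == CV_32S) in function 'minEnclosingCircle'
```

View pics/c3.png

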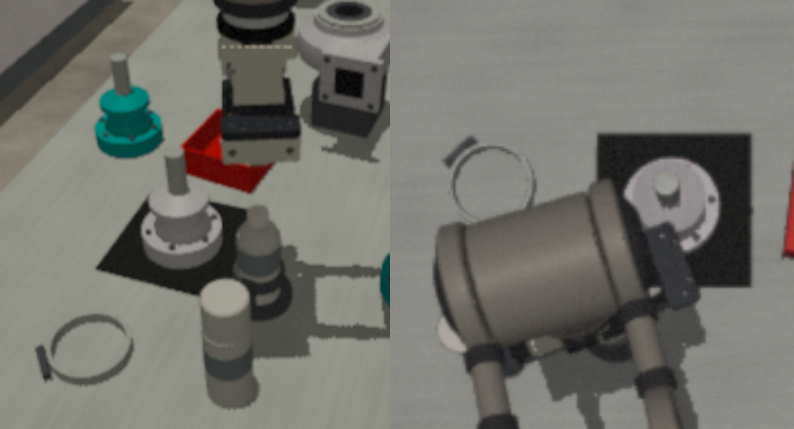

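The cartridge stands upright on the mat: its shaft is at (637,155) and the mat centre is at (639,155). Now I approach the cap.

Emit:
{"fn": "carry_out", "kwargs": {"deltas": [[[0,0,6,0],[0,0,18,0],[0,0,32,0],[0,0,46,0],[0,0,56,0],[0,0,62,0],[0,0,65,0],[0,0,66,0],[0,0,67,0],[0,0,68,0],[0,0,69,0],[0,0,70,0],[0,0,71,0],[0,0,71,0]]]}}

```text
time: 11.9
tool_pos: [504.2, 219.8, 207.4]
tcp_rot: [3.141, -0.001, 0.364]
contact_force: [-0.5, 0.5, 1.9]
grip_width: 0.3
```

```bash
python3 - <<'E'
from h import *
im,W=cloud("side"); cv2.imwrite("pics/s4.png",cv2.resize(im[140:270,200:330],None,fx=4,fy=4,interpolation=cv2.INTER_CUBIC))
print(bot.get_obs()["contact_force"])
E
```

```text
[-1.15491604 -0.35466684  2.63548266]
```

View pics/s4.png

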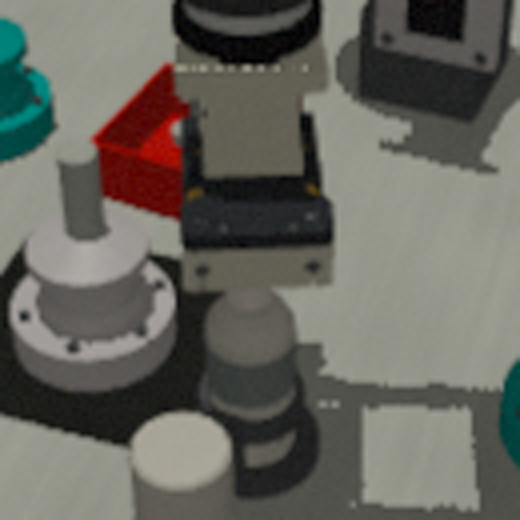

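The fingertips are on the cap at crop (255,295), centred, with first contact at about 2.5 N. I keep pressing in small steps.

Emit:
{"fn": "carry_out", "kwargs": {"deltas": [[[0,0,1,0],[0,0,2,0],[0,0,3,0],[0,0,3,0],[0,0,3,0]]]}}

```text
time: 12.45
tool_pos: [504.2, 219.8, 204.3]
tcp_rot: [3.142, -0.0, 0.364]
contact_force: [0.2, -0.1, 3.9]
grip_width: 0.2
```

Emit:
{"fn": "carry_out", "kwargs": {"deltas": [[[0,0,0.5,0],[0,0,1,0],[0,0,1,0],[0,0,1,0]]]}}

```text
time: 12.85
tool_pos: [504.2, 219.8, 203.3]
tcp_rot: [3.141, -0.0, 0.364]
contact_force: [0.1, 0.8, 3.8]
grip_width: 0.3
```

Emit:
{"fn": "carry_out", "kwargs": {"deltas": [[[0,0,0.5,0],[0,0,0.5,0],[0,0,0.5,0],[0,0,0.5,0]]]}}

```text
time: 13.25
tool_pos: [504.2, 219.8, 202.8]
tcp_rot: [3.141, -0.0, 0.364]
contact_force: [-0.7, 0.5, 4.7]
grip_width: 0.3
```

Emit:
{"fn": "carry_out", "kwargs": {"deltas": [[[0,0,0.5,0],[0,0,0.5,0],[0,0,0.5,0],[0,0,0.5,0]]]}}

```text
time: 13.65
tool_pos: [504.2, 219.8, 202.7]
tcp_rot: [3.141, -0.001, 0.364]
contact_force: [-1.4, -1.3, 7.6]
grip_width: 0.9
```

Emit:
{"fn": "carry_out", "kwargs": {"deltas": [[[0,0,0.5,0],[0,0,0.5,0],[0,0,0.5,0],[0,0,0.5,0]]]}}

```text
time: 14.05
tool_pos: [504.2, 219.8, 202.7]
tcp_rot: [3.141, -0.001, 0.364]
contact_force: [-2.0, 0.0, 11.2]
grip_width: 0.7
```

The cap is on its hard stop: the force rose to 11 N with no further travel. Now I release and retract.

Emit:
{"fn": "carry_out", "kwargs": {"deltas": [[[0,0,-1,0],[0,0,-3,0],[0,0,-6,0],[0,0,-10,0],[0,0,-20,0],[0,0,-36,0],[0,0,-56,0],[0,0,-76,0],[0,0,-92,0],[0,0,-100,0],[-10,8,-100,0],[-30,24,-100,0],[-60,45,-100,0],[-85,65,-100,0],[-100,80,-100,0],[-108,86,-100,0],[-110,88,-100,0],[-110,88,-100,0]]]}}

```text
time: 15.85
tool_pos: [432.6, 98.3, 301.5]
tcp_rot: [-3.141, 0.0, 0.363]
contact_force: [0.1, -0.4, -0.5]
grip_width: 0.4
```

```bash
python3 - <<'E'
from h import *
im,W=cloud("side"); im2,W2=cloud("top"); W0=np.load("side.npz")["W"]
a=cv2.resize(im[100:320,130:330],None,fx=2.5,fy=2.5); b=cv2.resize(im2[90:260,140:300],(518,550))
cv2.imwrite("pics/c5.png",cv2.resize(np.hstack([a,b]),None,fx=.78,fy=.78))
for w in(W0,W):
    q=w[207:215,256:269,2]; print("cap z",np.nanmax(q),np.nanpercentile(q,80))
p=W2[(W2[...,2]>147)&(W2[...,2]<165)&(np.hypot(W2[...,0]-638,W2[...,1]-155)<60)]; print(len(p),p.mean(0))
o=bot.get_obs(); print(o["time"],o["contact_force"])
# moved objects: depth change in side view near the ring, capped can and bin
for n,s in dict(ring=np.s_[262:298,148:200],can=np.s_[245:308,232:262],bin=np.s_[158:196,222:276]).items():
    print(n,np.nanmean(np.linalg.norm(W[s]-W0[s],axis=-1)>12))
E
```

```text
cap z 145.97592622015486 143.95738675104607
cap z 145.61809190421684 144.05388366994458
79 [637.09949795 155.14687108 154.0525965 ]
15.95 [0.94910684 0.74666696 0.73176743]
ring 0.0
can 0.0
bin 0.07456140350877193
```

View pics/c5.png

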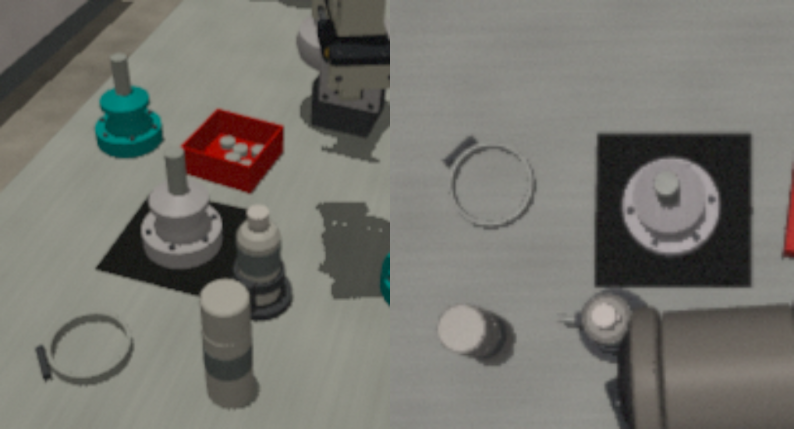

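The cartridge stands centred on the mat, the cap is up, and the ring and capped can have not moved. The 7% depth change in the bin window fits the relocated shaft now being in that view.

```bash
python3 -c "
from plant import bot
print(bot.close_job())"
```

```text
the job is handed in; nothing more can be done
None
```

I moved the cartridge onto the mat, pressed the nozzle cap fully down and let it spring back, then handed the job in at about 16 s. No verdict is reported at hand-in.

- **Cartridge:** I gripped it by its shaft, lifted it 10 mm, set it down on the mat and let go. In the last check it stood upright at about (637, 155) mm; I measured the mat centre at (639, 155).
- **Set-down force:** The wrist still read about 9 N of weight when I opened the fingers. It may have dropped a fraction of a millimetre, and it stayed upright.
- **Nozzle cap:** I pressed with closed fingers in small steps until travel stopped, at about 11 N (limit 80 N). After I let go, the side camera read the cap top at 144 mm, the same as at the start.
- **Other objects:** The ring and capped can showed no depth change. About 7% of the bin window did change, most likely because the cartridge's shaft now stands in that part of the view. The bin looks unmoved in the picture, and the arm never went near it.
- **Arm:** It ended clear of everything, with contact force at noise level.

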